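# Bolt the blank into the carving board

### The job

Lock the wood blank into its pen on the carving board: hold the red spring catch down with one fingertip and, keeping it down, push the bolt's black tab with the other fingertip until the bolt is fully home in its keeper, then take the hand away so that the catch springs up and locks it. Leave the blank in its pen and the things on the bench where they are, and do not lift anything.

Things in the scene. Friction and masses are not known exactly. Their poses are not given: they have to be found in the camera images.
- board: fixed plywood carving board, 145 (x) x 255 (y) x 18 mm: dark-wood pen on its right half, bolt and red spring catch on its left half. Origin: centre of its underside, at bench height; at yaw 0 x points away from the robot, y left along the board, z up. Stands elsewhere, turned up to 0.3 rad, each time. Offsets in the other entries are in this frame, in mm.
- bolt (a joint): how far the bolt is shot, m: 0 drawn back (start), 0.070 home at its stop. It slides along the board's -y, needs about 3 N, stays where left. With the catch up it is blocked (1.5 mm play), anywhere on its way; free with the catch down over 6.5 mm. Aluminium bar 12 mm square along y at x = -42.5, rack teeth on its catch side to x = -25, top z = 38.
- bolt_tab (a point): centre of the +y face of the upright black tab at the bolt's tail: push this face towards -y. Tab 26 mm wide (x), 6 thick (y), top at z = 78. This point is at x = -42.5, z = 62, and y = +71 with the bolt drawn back, +1 when home. On the +y side of the tab nothing is higher than z = 38; staples and fences, clear of both fingertips' paths, reach z = 43.
- catch (a joint): how far the spring catch is pressed down, m: 0 fully up (at the start and whenever let go), 0.009 at its lower stop. Its spring takes about 3 N to start, 5.5 N fully down.
- catch_top (a point): centre of the top of the red catch, a flat ribbed paddle 24 mm wide (x), 130 long (y, from -15 to +115), parallel to the bolt at x = +17.5, 60 mm from the bolt's line. Top at z = 52 when up, 43 when down. It goes straight down wherever it is pressed; a pressing fingertip can slide along it for the bolt's whole way. Gap between paddle and tab sides (x): 35 mm.
- blank: loose pale wood offcut 56 x 74 x 38 mm (0.06 kg) lying in the pen, long side along the board's x, top at z = 56; origin: centre of its underside. The bolt closes the pen's open front without touching it.
- wax_tin: loose flat round tin, 70 mm across, 28 mm high, on the bench in front of the board; origin: centre of underside. Bystander.
- stone: loose sharpening stone, blue on yellow, 82 x 55 x 22 mm, on the bench in front of the board; origin: centre of underside. Bystander.
- offcut: loose small wood offcut 44 x 56 x 23 mm, on the bench in front of the board; origin: centre of underside. Bystander.

How it is judged:
By the outcome, as a careful person would: the job done as asked, in the order asked, and still so for the second after the job is handed in, with the robot touching nothing.
It also fails if it takes over 38 s, if anything falls off the work surface, if the arm or the gripper's body presses on something with over 40 N, if the wrist force passes 120 N, or if a joint passes its speed limit or range.

### The arm

A 6-joint arm with a two-finger parallel gripper is mounted at the origin on a cart in front of the work surface, level with it; the furniture and walls round the work are solid. World frame = base frame: x ahead of the robot, y to its left, z up, the work surface at z = 0. Lengths are in mm, angles in rad, forces in N, time in s.
With the tool pointing down it reaches from about 400 to 925 mm from the base axis. Payload 12.5 kg.
Tool frame: the origin (TCP) lies on the mounting face of the last link; the fingertips stand 190 mm ahead of it and the grasp point (between the pads) lies 171 mm ahead of it; z points along the fingers, y is the line along which they close (so a half turn about z gives the same grasp; the last joint's range is limited). The gripper opens to 95 mm and grips with 3 to 60 N. Pads are 20 mm wide; open, the fingers measure 119 mm over their backs; the gripper's body (75 mm by 180 mm) begins 59 mm behind the grasp point.
Start: joints at [0.995, 0.491, 1.559, -0, 1.092, -0.106], TCP at [282.92, 557.298, 404.761] pointing down, gripper open.
Joint ranges: [-3.1, 3.1], [-0.84, 2.19], [0.05, 2.79], [-1.13, 4.28], [0.06, 2.93], [-2.69, 2.69]. Speed limits (rad/s): [2.22, 2.22, 2.79, 3.14, 3.14, 3.14].

### API

Orientations are given as [roll, pitch, yaw] about the fixed x, y, z axes, in that order (R = Rz(yaw) Ry(pitch) Rx(roll)).
In Python, from cell import env gives the robot as it stands.
- The arm moves only by the tool carry_out, never from a script. Its argument "series" is a list of rows, each a list of 5 numbers: the shift along the tool's x, y, z in m, then the turn about the tool's z in degrees, then the opening, from 0 (shut) to 1 (fully open). A call has 1 to 20 rows; each row is the pose to reach, as a shift and turn from the pose commanded when the call began, along the tool's axes at that moment; what a row does not reach only later rows make up. A row lasts 1/8 s, in which the tool goes at most 62.5 mm and 10.7 degrees, less where a joint would pass 70% of its speed; a pose out of reach is approached as far as the arm can. A call with a gripper value outside its range is refused whole. The fingers move at their own pace and stop on an object; the grip force is fixed at half the most. Time passes only in rows, so rows that repeat a pose let the fingers close. It gives the time, the measured TCP pose, the force, the opening and the grip force at its end, in the units of the state.
- env.state(): the state, without advancing time (a new reading comes with each control period).
- env.read_camera(name): name is "scene" or "top" or "wrist"; returns (picture, depth): 420x560x3 uint8, red, green, blue; 420x560 float32, mm along the optical axis (not along the pixel's ray), 0 where there is no reading.
- env.get_calibration(name): a dict with "intrinsics" (3x3 intrinsics, pixels), "D" ([k1, k2, p1, p2, k3] as OpenCV has them; the pictures are not rectified), "cam_to_world" (4x4, takes a point from camera to world coordinates); the wrist camera has in their place "T_tool_cam" (4x4, takes a point from camera to tool coordinates, whose origin is the TCP and whose axes are the flange's). Camera axes: x right, y up, looking along -z (the intrinsics and any distortion apply to the point x, -y, -z); pixel columns grow to the right and rows downward; lengths in mm; the calibration is good to about 2 mm. A picture is of the moment at which its call begins: read the wrist's pose just before it. get_calibration takes no time and is no camera call.
- env.job_done(): hands the job in; it is judged then, once.
The state is a dict: "t": time; "joints": joint angles; "qvel": joint speeds; "tau": joint torques, N m; "eef_pos": TCP position; "tcp_rot": TCP orientation; "ft_force": force on the tool from outside, world axes, zero at the start; "moment": the same for the moment, N m; "opening": opening from 0.0 (shut) to 1.0 (fully open); "grip_force": force on a finger pad.
Only numpy, scipy, OpenCV 4.12 (cv2) and the standard library are available. Lean on these libraries where they do the work, as an engineer would, in place of code of your own. Each camera call takes 0.05 s, during which the arm holds its last target. There are 200 camera calls.

## Working session

There is one attempt and no reset: what is moved stays moved. The work goes in short steps, Python scripts to look and compute and a tool call to move; the robot and the scene stay as the last step left them, time stands still between calls to the robot, and variables do not carry over. Pictures are saved under pics/ and viewed, at most 10 in all, crops included, and the job is handed in when it is done.

Besides the shell and the picture viewer there is one more tool, called by a JSON object that holds its "fn" and its "kwargs". carry_out: Moves the arm, as the interface text tells. Its arguments: {"type":"object","properties":{"series":{"type":"array","items":{"type":"array","items":{"type":"number"}}}},"required":["series"]}

```bash
mkdir -p pics; python3 - <<'E'
from cell import env
import cv2,numpy as np
print(env.state())
for n in("top","scene"):
    p,d=env.read_camera(n); np.savez(f"pics/{n}.npz",p=p,d=d); cv2.imwrite(f"pics/{n}1.png",p[:,:,::-1])
    print(n,env.get_calibration(n))
print(env.get_calibration("wrist"))
E
```

```text
{'t': 0.0, 'joints': array([ 9.95403661e-01,  4.91537094e-01,  1.55949009e+00,  6.05137393e-06,
        1.09174304e+00, -1.05594695e-01]), 'qvel': array([ 2.79686515e-05, -1.27798121e-03, -4.49156505e-04,  2.57595962e-04,
       -4.98681267e-05,  5.07781197e-04]), 'tau': array([ 1.66871414e-03, -6.12638140e+01, -2.58187670e+01,  6.93396851e-02,
        4.81169473e-02, -1.24829376e-04]), 'eef_pos': array([282.88839354, 557.25410498, 404.1615972 ]), 'tcp_rot': array([-3.14042221e+00, -1.29451155e-04,  2.67179182e+00]), 'ft_force': array([0.36013134, 0.39517486, 0.83074436]), 'moment': array([-0.01466581,  0.0110346 ,  0.02206915]), 'grip_force': 0.0, 'opening': 0.9961694048993835}
top {'intrinsics': array([[505.77162211,   0.        , 272.39135523],
       [  0.        , 505.77162211, 206.65846847],
       [  0.        ,   0.        ,   1.        ]]), 'D': array([-0.18148972,  0.        ,  0.        ,  0.        ,  0.        ]), 'cam_to_world': array([[ 2.20637696e-02,  9.84657099e-01, -1.73099937e-01,
         3.22505333e+02],
       [-9.99756557e-01,  2.17080273e-02, -3.94821146e-03,
[... 716 characters left out ...]
93e+02],
       [ 0.00000000e+00,  0.00000000e+00,  0.00000000e+00,
         1.00000000e+00]])}
{'intrinsics': array([[318.56719159,   0.        , 284.49120955],
       [  0.        , 318.56719159, 211.80392507],
       [  0.        ,   0.        ,   1.        ]]), 'D': array([-0.02122552,  0.        ,  0.        ,  0.        ,  0.        ]), 'T_tool_cam': array([[-2.87064675e-04,  9.67011179e-01,  2.54733779e-01,
         7.24441197e+01],
       [ 9.99999237e-01, -2.85041381e-05,  1.23512585e-03,
        -1.84711008e-01],
       [ 1.20164147e-03,  2.54733939e-01, -9.67010432e-01,
         1.91596583e+01],
       [ 0.00000000e+00,  0.00000000e+00,  0.00000000e+00,
         1.00000000e+00]])}
```

View pics/top1.png

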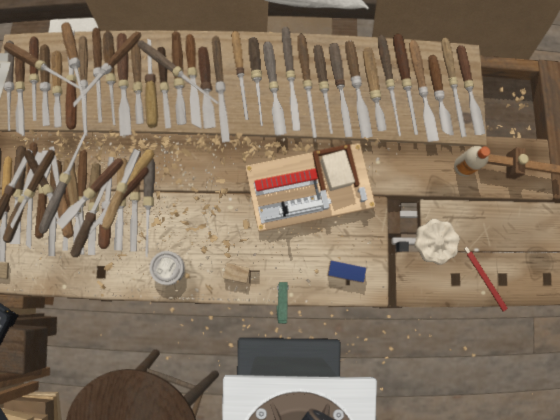

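```bash
cat > h.py <<'E'
import cv2,numpy as np
def pt(c,T,d,u,v):
    x,y=cv2.undistortPoints(np.array([[[u,v]]],float),c["intrinsics"],c["D"])[0,0]
    z=float(d[int(round(v)),int(round(u))])
    return (T@[x*z,-y*z,-z,1])[:3]
def cloud(c,T,d):
    H,W=d.shape; g=np.mgrid[0:H,0:W]; uv=np.stack([g[1],g[0]],-1).reshape(-1,1,2).astype(float)
    n=cv2.undistortPoints(uv,c["intrinsics"],c["D"]).reshape(H,W,2); z=d.astype(float)
    return np.stack([n[...,0]*z,-n[...,1]*z,-z],-1)@T[:3,:3].T+T[:3,3]
E
python3 - <<'E'
import cv2
from cell import env
import numpy as np
from h import *
f=np.load("pics/top.npz");p=f["p"];c=env.get_calibration("top")
P=cloud(c,c["cam_to_world"],f["d"])
h=cv2.cvtColor(p,cv2.COLOR_RGB2HSV)
m=((h[...,0]<6)|(h[...,0]>174))&(h[...,1]>150)&(h[...,2]>80)
n,l,s,ce=cv2.connectedComponentsWithStats(m.astype(np.uint8))
for i in range(1,n):
    if s[i,4]>100:
        q=P[l==i]; r=cv2.minAreaRect(q[:,:2].astype(np.float32)); print(s[i],np.median(q,0),r)
E
```

```text
[255 169  63  22 541] [558.83083757  37.0486298   53.19588703] ((454.74053955078125, 18.06218719482422), (244.82945251464844, 132.6293182373047), 10.215574264526367)
[468 252  39  59 306] [ 354.11254395 -401.97007256    7.92277313] ((368.291748046875, -195.78689575195312), (508.5728454589844, 121.49970245361328), 86.6499252319336)
```

The top view shows the board at about (248–375, 145–230), with the red catch at (286,180), the bolt and its black tab at (285,208), and the blank at (338,170). The tin (167,268), offcut (237,273) and stone (347,271) are in front. Next I fit the catch axis.

```bash
cat >> h.py <<'E'
def catch(p,P,zr=(42,66)):
    h=cv2.cvtColor(p,cv2.COLOR_RGB2HSV)
    m=((h[...,0]<8)|(h[...,0]>172))&(h[...,1]>140)&(h[...,2]>60)&(P[...,2]>zr[0])&(P[...,2]<zr[1])
    n,l,s,ce=cv2.connectedComponentsWithStats(m.astype(np.uint8))
    m=l==1+np.argmax(s[1:,4]); q=P[m]
    r=cv2.minAreaRect(q[:,:2].astype(np.float32)); return q,r,s
def plan(c,yaw,st):
    # board yaw, catch centre (board +17.5,+50)
    from scipy.spatial.transform import Rotation as R
    Rt=R.from_euler("xyz",st["tcp_rot"]).as_matrix()
    Rb=np.array([[np.cos(yaw),-np.sin(yaw)],[np.sin(yaw),np.cos(yaw)]])
    o=c[:2]-Rb@[17.5,50]
    return Rt,Rb,o
E
python3 - <<'E'
from cell import env
from h import *
f=np.load("pics/top.npz");p=f["p"];c=env.get_calibration("top")
P=cloud(c,c["cam_to_world"],f["d"])
q,r,s=catch(p,P); print(len(q),np.median(q,0),r, cv2.boxPoints(r))
yaw=np.radians(-(90-r[2])) if r[1][0]<r[1][1] else np.radians(r[2])
print(r[2])
img=cv2.resize(p[135:240,235:385],None,fx=5,fy=5,interpolation=cv2.INTER_CUBIC)
cv2.imwrite("pics/topc.png",img[:,:,::-1])
E
```

```text
571 [559.0333168   38.95792512  53.18881526] ((559.31591796875, 38.88437271118164), (22.392227172851562, 128.42848205566406), 12.605571746826172) [[534.37573   99.107346]
 [562.4037   -26.225435]
 [584.2561   -21.3386  ]
 [556.22815  103.99418 ]]
12.605571746826172
```

View pics/topc.png

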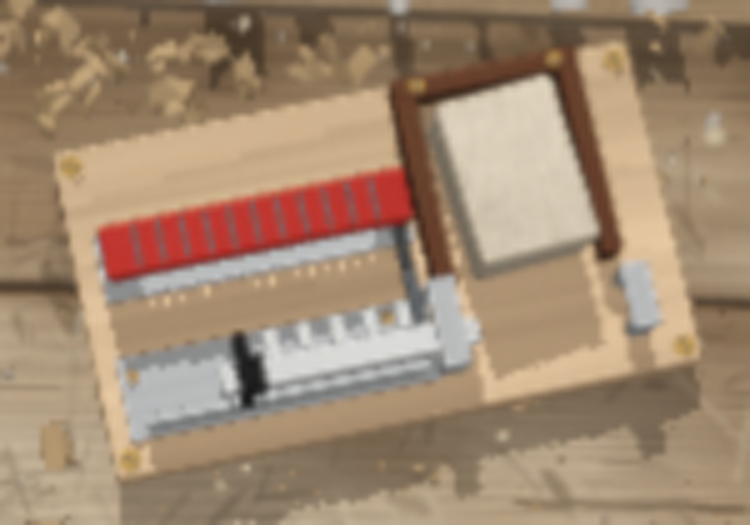

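```bash
cat > go.py <<'E'
import sys; from cell import env; from h import *
cx,cy,b,by,ztip=map(float,sys.argv[1:6]); s=env.state()
Rt,Rb,o=plan(np.array([cx,cy]),b,s)
t=np.append(o+Rb@[-12.5,by],ztip+190)
print("t",s["t"],"pos",s["eef_pos"],"F",s["ft_force"],"open",s["opening"])
print("target",t,"shift",Rt.T@(t-s["eef_pos"]),"turn",-np.degrees(b+np.pi/2-s["tcp_rot"][2]),"board yaw-axis tip",Rb.T@(s["eef_pos"][:2]-o))
E
python3 go.py 559.3 38.9 0.22 100 150
```

```text
t 0.1 pos [282.8849375  557.28327575 404.20967637] F [ 0.48066775 -0.08093352 -0.38681005] open 0.9997373536508781
target [519.11159537  81.14798377 340.        ] shift [-426.17848257 -317.56214511   64.47416291] turn 50.47976590545569 board yaw-axis tip [-139.12616757  616.21087149]
```

{"fn": "carry_out", "kwargs": {"series": [[-0.03,-0.022,0,5,0.5],[-0.07,-0.052,0,12,0.5],[-0.112,-0.083,0,18,0.5],[-0.154,-0.115,0,25,0.5],[-0.196,-0.146,0,31,0.5],[-0.238,-0.177,0.01,37,0.5],[-0.28,-0.208,0.02,43,0.5],[-0.322,-0.24,0.03,48,0.5],[-0.364,-0.271,0.045,50.5,0.5],[-0.4,-0.298,0.055,50.5,0.5],[-0.42,-0.313,0.062,50.5,0.5],[-0.426,-0.3175,0.064,50.5,0.5],[-0.426,-0.3175,0.064,50.5,0.5],[-0.426,-0.3175,0.064,50.5,0.5]]}}

```text
t: 1.85
eef_pos: [518.7, 82.3, 341.0]
tcp_rot: [3.141, -0.0, 1.791]
ft_force: [-0.0, 0.3, 0.2]
opening: 0.501
grip_force: 0.0
```

```bash
cat > look.py <<'E'
import sys; from cell import env; from h import *
s=env.state(); p,d=env.read_camera("wrist"); c=env.get_calibration("wrist")
Rt,_,_=plan(np.zeros(2),0,s); T=np.eye(4); T[:3,:3]=Rt; T[:3,3]=s["eef_pos"]; T=T@c["T_tool_cam"]
cv2.imwrite(f"pics/{sys.argv[1]}.png",p[:,:,::-1]); np.savez(f"pics/{sys.argv[1]}.npz",p=p,d=d,T=T)
q,r,_=catch(p,cloud(c,T,d),(38,66)); print(len(q),np.median(q,0),r)
E
python3 look.py w1; python3 go.py 559.3 38.9 0.22 100 150
```

```text
1697 [550.32053792  68.02988664  52.845207  ] ((551.7913818359375, 62.45798110961914), (22.461223602294922, 80.70831298828125), 12.758228302001953)
t 1.9 pos [518.67457867  82.23617792 341.05900161] F [-0.1714894  0.4806081  0.430731 ] open 0.4975229327017908
target [519.11159537  81.14798377 340.        ] shift [-1.15751139  0.18755341  1.05906827] turn 0.048251704381850086 board yaw-axis tip [-12.68900728 101.15733588]
```

View pics/w1.png

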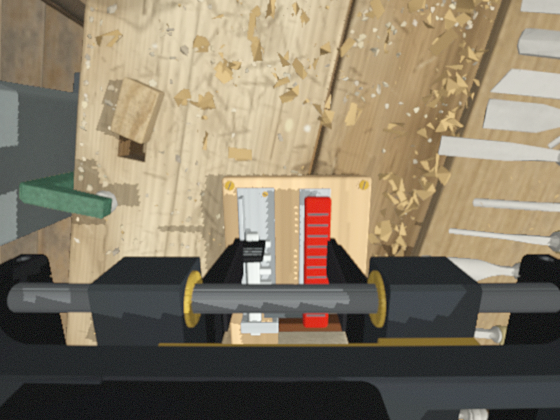

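The wrist view shows the red catch running from (317,197) down to (317,326). The black tab top is at (253,249), and the fingers sit either side of it.

```bash
python3 - <<'E'
from cell import env
from h import *
f=np.load("pics/w1.npz");p,d,T=f["p"],f["d"],f["T"];c=env.get_calibration("wrist")
P=cloud(c,T,d)
b=0.221; o=np.array([559.3,38.9])-np.array([[np.cos(b),-np.sin(b)],[np.sin(b),np.cos(b)]])@[17.5,50]
Q=P.copy(); dx=P[...,:2]-o; Q[...,0]=dx@[np.cos(b),np.sin(b)]; Q[...,1]=dx@[-np.sin(b),np.cos(b)]
q,r,_=catch(p,P,(38,66)); dq=q[:,:2]-o
print("catch board frame x",np.percentile(dq@[np.cos(b),np.sin(b)],[1,50,99]),"ymax",np.percentile(dq@[-np.sin(b),np.cos(b)],[98,99.5,100]))
m=(Q[...,0]>-70)&(Q[...,0]<-15)&(Q[...,1]>40)&(Q[...,1]<90)&(Q[...,2]>70)&(Q[...,2]<85)&(p.max(-1)<70)
t=Q[m]; print(len(t),"tab top",np.percentile(t,[2,50,98],axis=0))
v=np.argwhere(m);print(v.min(0),v.max(0))
cv2.imwrite("pics/w1c.png",cv2.resize(p[170:350,210:390,::-1],None,fx=3.3,fy=3.3,interpolation=cv2.INTER_CUBIC))
E
```

```text
catch board frame x [ 4.24739805 14.51598194 26.05118595] ymax [114.20161813 114.82860727 114.99248165]
111 tab top [[-47.1082182   66.6811014   72.1924846 ]
 [-40.35024026  69.56610103  78.26837677]
 [-32.36585455  71.17065049  79.97657891]]
[253 243] [261 263]
```

View pics/w1c.png

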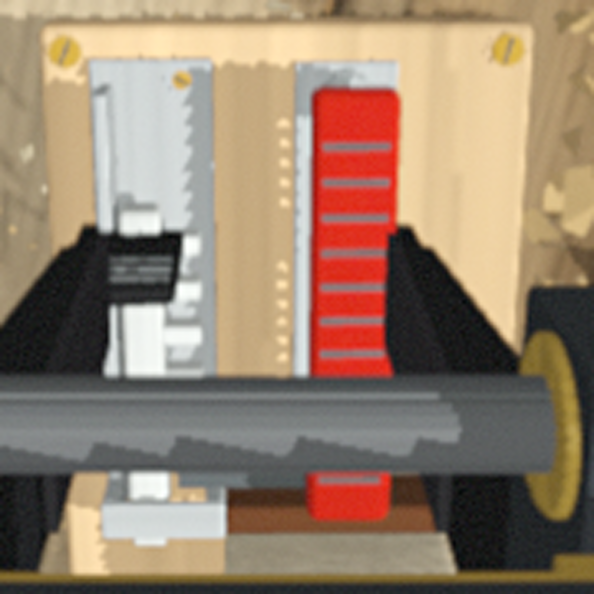

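The wrist reading puts the frame about 1.5–2 mm lower in board x, so I apply that and go down to just above the catch.

```bash
python3 go.py 557.7 38.5 0.221 94 58
```

```text
t 1.9 pos [518.67457867  82.23617792 341.05900161] F [-0.1714894  0.4806081  0.430731 ] open 0.4975229327017908
target [518.78459995  74.85370186 248.        ] shift [-7.22875262 -1.55189669 93.05819465] turn -0.009044075131238647 board yaw-axis tip [-10.98906672 101.22704214]
```

{"fn": "carry_out", "kwargs": {"series": [[-0.004,-0.0015,0.02,0,0.505],[-0.007,-0.0015,0.05,0,0.505],[-0.007,-0.0015,0.08,0,0.505],[-0.007,-0.0015,0.093,0,0.505],[-0.007,-0.0015,0.093,0,0.505],[-0.007,-0.0015,0.093,0,0.505]]}}

```text
t: 2.65
eef_pos: [519.3, 74.4, 248.7]
tcp_rot: [3.14, 0.0, 1.791]
ft_force: [-1.1, 0.5, 0.7]
opening: 0.504
grip_force: 0.0
```

```bash
python3 look.py w2; python3 go.py 557.7 38.5 0.221 94 50
```

```text
1536 [542.39268449  91.45109934  52.62300953] ((547.210205078125, 81.99848937988281), (22.970083236694336, 41.791568756103516), 13.728544235229492)
t 2.7 pos [519.26205241  74.37549475 248.72617515] F [ 0.31009234 -0.01688553 -0.33738133] open 0.5050434421091178
target [518.78459995  74.85370186 240.        ] shift [ 0.57286639 -0.37574683  8.72544635] turn -0.0652494959163106 board yaw-axis tip [-12.13898538  93.42876333]
```

View pics/w2.png

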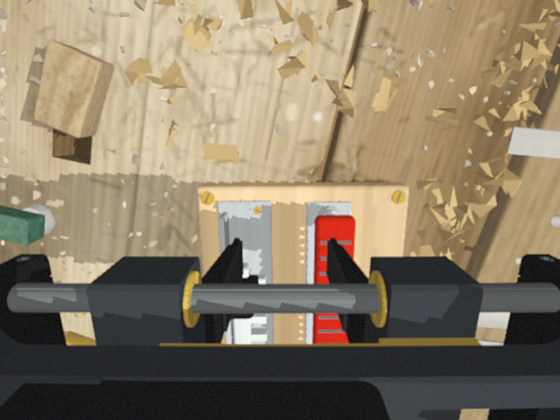

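The right fingertip (333,242) is over the middle of the red catch (316–354). The left one (237,242) is in line with the bolt, on the +y side of the tab. Now I press down.

{"fn": "carry_out", "kwargs": {"series": [[0,0,0.004,0,0.505],[0,0,0.007,0,0.505],[0,0,0.01,0,0.505],[0,0,0.012,0,0.505],[0,0,0.0135,0,0.505],[0,0,0.0145,0,0.505],[0,0,0.0145,0,0.505],[0,0,0.0145,0,0.505]]}}

```text
t: 3.7
eef_pos: [519.2, 74.2, 233.4]
tcp_rot: [3.141, 0.0, 1.79]
ft_force: [0.6, 1.7, 4.8]
opening: 0.508
grip_force: 2.5
```

{"fn": "carry_out", "kwargs": {"series": [[0,0,0.001,0,0.505],[0,0,0.0015,0,0.505],[0,0,0.0015,0,0.505],[0,0,0.0015,0,0.505]]}}

```text
t: 4.2
eef_pos: [519.2, 74.3, 232.7]
tcp_rot: [3.14, 0.0, 1.79]
ft_force: [-2.9, 2.8, 16.7]
opening: 0.504
grip_force: 8.4
```

The catch is at its lower stop. I back off 0.4 mm and slide along it.

{"fn": "carry_out", "kwargs": {"series": [[0,0,-0.0004,0,0.505],[-0.005,0,-0.0004,0,0.505],[-0.01,0,-0.0004,0,0.505],[-0.014,0,-0.0004,0,0.505],[-0.018,0,-0.0004,0,0.505],[-0.022,0,-0.0004,0,0.505],[-0.022,0,-0.0004,0,0.505]]}}

```text
t: 5.08
eef_pos: [523.7, 53.7, 233.0]
tcp_rot: [3.141, -0.001, 1.791]
ft_force: [-3.4, 11.8, 17.2]
opening: 0.502
grip_force: 9.0
```

```bash
python3 go.py 557.7 38.5 0.221 11 43; python3 look.py w3
```

```text
t 5.075 pos [523.70795025  53.65276517 233.02532734] F [-3.44798728 11.8058984  17.22794742] open 0.5022429084534922
target [536.97864909  -6.12763288 233.        ] shift [-6.12356020e+01 -8.70957113e-02 -3.92777763e-02] turn -0.0646670838570059 board yaw-axis tip [-12.34375188  72.23547195]
2731 [545.50608915  82.55323483  43.61392667] ((549.1823120117188, 72.91939544677734), (23.27568817138672, 59.574180603027344), 12.779233932495117)
```

The catch is down (top at 43.6) and the tab has moved about 9 mm. I continue with slightly less pressing.

{"fn": "carry_out", "kwargs": {"series": [[-0.004,0,-0.0004,0,0.505],[-0.009,0,-0.0005,0,0.505],[-0.014,0,-0.0005,0,0.505],[-0.019,0,-0.0005,0,0.505],[-0.024,0,-0.0005,0,0.505],[-0.029,0,-0.0005,0,0.505],[-0.034,0,-0.0005,0,0.505],[-0.039,0,-0.0005,0,0.505],[-0.044,0,-0.0005,0,0.505],[-0.049,0,-0.0005,0,0.505],[-0.053,0,-0.0005,0,0.505],[-0.056,0,-0.0005,0,0.505],[-0.056,0,-0.0005,0,0.505]]}}

```text
t: 6.75
eef_pos: [536.0, -1.1, 233.3]
tcp_rot: [3.141, -0.001, 1.791]
ft_force: [-1.8, 12.0, 13.1]
opening: 0.504
grip_force: 7.7
```

```bash
python3 go.py 557.7 38.5 0.221 11 43; python3 look.py w4
```

```text
t 6.75 pos [535.9617764   -1.05368518 233.27369291] F [-1.83326406 11.95639308 13.10374333] open 0.5041272301065536
target [536.97864909  -6.12763288 233.        ] shift [-5.17388682 -0.1136923   0.26805294] turn -0.072749912857437 board yaw-axis tip [-12.37990426  16.17344685]
6771 [552.39759557  59.3183024   43.67879534] ((555.6781005859375, 45.245643615722656), (23.64023208618164, 115.57562255859375), 12.961957931518555)
```

About 5 mm remains, so I feel for the stop.

{"fn": "carry_out", "kwargs": {"series": [[-0.0015,0,0,0,0.505],[-0.003,0,0,0,0.505],[-0.004,0,0,0,0.505],[-0.005,0,0,0,0.505],[-0.005,0,0,0,0.505]]}}

```text
t: 7.42
eef_pos: [536.9, -5.4, 233.2]
tcp_rot: [3.141, -0.002, 1.79]
ft_force: [-2.9, 17.5, 13.7]
opening: 0.505
grip_force: 10.7
```

{"fn": "carry_out", "kwargs": {"series": [[-0.001,0,0,0,0.505],[-0.002,0,0,0,0.505],[-0.002,0,0,0,0.505],[-0.002,0,0,0,0.505]]}}

```text
t: 7.92
eef_pos: [537.1, -6.2, 233.3]
tcp_rot: [-3.141, -0.004, 1.789]
ft_force: [-2.3, 32.8, 16.7]
opening: 0.506
grip_force: 17.7
```

```bash
python3 go.py 557.7 38.5 0.221 11 43
```

```text
t 7.925 pos [537.05681165  -6.15373168 233.29766953] F [-2.32829802 32.76044566 16.71936039] open 0.5064009421287572
target [536.97864909  -6.12763288 233.        ] shift [ 0.04123902 -0.07059171  0.29784867] turn -0.16395048548173494 board yaw-axis tip [-12.42945945  10.9574023 ]
```

The bolt is at its stop: y is 10.96 against 11 expected, and the force is rising sharply. I relax the push and lift straight up.

{"fn": "carry_out", "kwargs": {"series": [[0.001,0,0,0,0.505],[0.002,0,0,0,0.505],[0.002,0,-0.004,0,0.505],[0.002,0,-0.01,0,0.505],[0.002,0,-0.025,0,0.505],[0.002,0,-0.05,0,0.505],[0.002,0,-0.09,0,0.505],[0.01,0,-0.13,0,0.505],[0.04,0,-0.16,0,0.505],[0.08,0,-0.16,0,0.505],[0.1,0,-0.16,0,0.505],[0.1,0,-0.16,0,0.505],[0.1,0,-0.16,0,0.505]]}}

```text
t: 9.55
eef_pos: [516.0, 88.3, 392.3]
tcp_rot: [-3.141, 0.0, 1.79]
ft_force: [-0.8, 0.1, 0.5]
opening: 0.505
grip_force: 0.0
```

```bash
python3 look.py w5; python3 - <<'E'
from cell import env
from h import *
p,d=env.read_camera("top");c=env.get_calibration("top");P=cloud(c,c["cam_to_world"],d)
try:
    q,r,_=catch(p,P,(38,66));print(len(q),np.median(q,0),r)
except Exception as e: print(e)
w=cv2.imread("pics/w5.png")
a=cv2.resize(p[130:290,140:390,::-1],(800,512),interpolation=cv2.INTER_CUBIC)
cv2.imwrite("pics/top2.png",a)
E
```

```text
1566 [553.18140594  55.66874778  52.79096385] ((554.1682739257812, 52.62868118286133), (22.433815002441406, 100.55615997314453), 13.409953117370605)
54 [570.1793569  -18.62294777  53.33814966] ((571.9798583984375, -19.634502410888672), (21.42035484313965, 10.803360939025879), 2.9076128005981445)
```

View pics/w5.png

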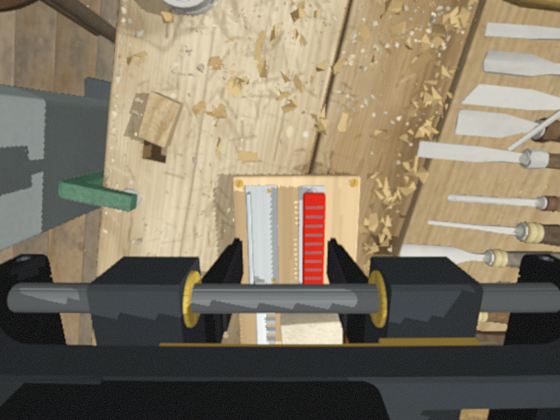

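View pics/top2.png

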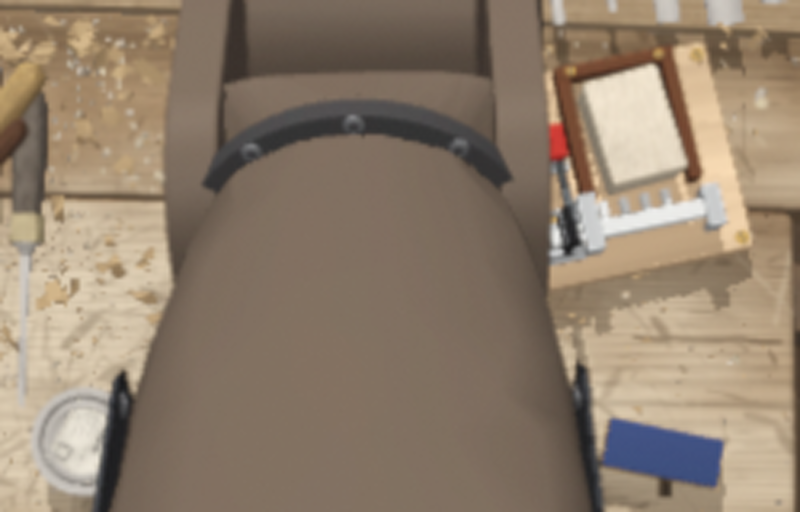

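The wrist view shows the catch up again, with its top at z = 52.8 (314,240). The top view shows the bolt across the pen front and into its keeper (710,205), with the blank in its pen. Handing in.

```bash
python3 -c "
from cell import env
print(env.job_done())"
```

```text
the job is handed in; nothing more can be done
None
```

The blank is locked in its pen: the bolt was pushed to its stop in the keeper with the catch held down, the catch then sprang back up, and the hand is clear; I handed the job in at about 9.7 s.

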